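# Unload the badge press and gauge the badges

## Robot

A 6-joint arm with a two-finger parallel gripper is mounted at the origin on a cart in front of the work surface, level with it; the furniture and walls round the work are solid. World frame = base frame: x ahead of the robot, y to its left, z up, the work surface at z = 0. Lengths are in mm, angles in rad, forces in N, time in s.
With the tool pointing down it reaches from about 275 to 850 mm from the base axis. Payload 5.2 kg.
Tool frame: the origin (TCP) lies at the very end of the fingers, on their centre line; the grasp point (between the pads) lies 19 mm behind it; z points along the fingers, y is the line along which they close (so a half turn about z gives the same grasp; the last joint's range is limited). The gripper opens to 85 mm and grips with 20 to 120 N. Pads are 22 mm wide; open, the fingers measure 114 mm over their backs; the gripper's body (76 mm by 85 mm) begins 54 mm behind the grasp point. The pads swing forward as they close: fully open they stand 13 mm farther back than shut.
Start: joints at [-1.42, 0.259, 1.535, -0, 1.348, -0.203], TCP at [190.577, -515.932, 231.31] pointing down, gripper open.
Joint ranges: [-3.14, 3.14], [-0.91, 2.08], [0.19, 2.58], [-1.22, 4.36], [0.22, 2.71], [-3.12, 3.12]. Speed limits (rad/s): [2.57, 2.57, 3.14, 3.14, 3.14, 3.14].

## Interface

Orientations are given as a rotation vector (axis times angle).
In Python, from plant import get_state, camera, calibration, close_job, search_frame, tip_of gives the robot as it stands.
- The arm moves only by the tool apply_moves, never from a script. Its argument "rows" is a list that holds one entry, the list of rows, each a list of 7 numbers: the shift along the world's x, y, z in mm, then the turn, a rotation vector about the world's x, y, z in rad, then the closure in counts, from 0 (fully open) to 255 (shut). In form: [[[x, y, z, rx, ry, rz, jaw], ...]]. A call has 1 to 20 rows; each row shifts and turns the commanded pose from where the row before left it; what a row does not reach is not made up. A row lasts 1/8 s, in which the tool goes at most 62.5 mm and 10.7 degrees, less where a joint would pass 70% of its speed; a pose out of reach is approached as far as the arm can. A call with a gripper value outside its range is refused whole. The fingers move at their own pace and stop on an object; "newtons" is the grip in N (left out, the last holds). Time passes only in rows, so rows that do not move let the fingers close. It gives the time, the measured TCP pose, the force, the opening and the grip force at its end, in the units of the state.
- get_state(): the state, without advancing time (a new reading comes with each control period).
- camera(name): name is "scene" or "side" or "wrist"; returns the picture (420x560x3 uint8, red, green, blue); there is no depth.
- calibration(name): a dict with "K" (3x3 intrinsics, pixels), "rvec" (rotation vector, rad) and "tvec" (3), from world to camera coordinates, as OpenCV has them. Camera axes: x right, y down, z forward; pixel columns grow to the right and rows downward; lengths in mm; the calibration is good to about 2 mm. A picture is of the moment at which its call begins: read the wrist's pose just before it. calibration takes no time and is no camera call; for the wrist camera it gives the pose at the moment of the call.
- close_job(): hands the job in; it is judged then, once.
Trained networks look in the newest picture that a camera, given by its name, has taken for a name from the list of things; names that differ only in an ending like _2 or _b are one class to them, and where a whole thing is asked for, a point or a joint stands for the part that bears it (a point fixed in the world has none). Each returns a list of dicts, best first, with "confidence" (0 to 1); they miss things now and then, are a little off and sometimes report something else, mostly with a low value. They report only what shows in the picture. A call takes as long as a camera call. They do not tell look-alikes from the thing itself.
- search_frame(name, camera): "uv" ([column, row] in pixels, amid what is visible of it).
- tip_of(name, camera): "uv" ([column, row] in pixels: a listed point, or the origin of a listed thing).
The state is a dict: "clock": time; "joint_positions": joint angles; "dq": joint speeds; "effort": joint torques, N m; "tool_pos": TCP position; "tool_rot": TCP orientation; "force": force on the tool from outside, world axes, zero at the start; "wrist_torque": the same for the moment, N m; "grip_width": finger opening in mm; "gripper_force": force on a finger pad.
Only numpy, scipy, OpenCV 4.12 (cv2) and the standard library are available. Lean on these libraries where they do the work, as an engineer would, in place of code of your own. Each camera call takes 0.05 s, during which the arm holds its last target. There are 200 camera calls.

## Task

Both nests of the badge press hold a pressed badge: push each sprung brass collar down round its badge with the fingertips so that you can grip the badge by its rim, and lift it out, reaching in at a slant so as not to bump the press head. Only one of them is the right size: find out which by trying it flat in the channel gauge without forcing it; leave the one that fits lying flat on the channel's floor and put the oversize one into the black tray. Leave the other things standing where they are.

Things in the scene. Friction and masses are not known exactly. Their poses are not given: they have to be found in the camera images.
- press: fixed blue C-frame badge press. Origin on the bench under nest 1; x from its open front to its column, z up; yaw within 0.2 rad of world. Over nest 1's axis hangs a 54 mm punch disc, underside 251 mm above the bench; the head's (74 mm wide) underside is at 286 mm, its front 40 mm before that axis: no room for an upright gripper; one leaning 25 to 40 deg towards the front, closing along y, fits
- nest_1 (a point): centre of nest 1's anvil top, under the ram, 47 mm above the bench; axes as the press. The anvil is a 36 mm steel post on which the badge rests flat; brass collar 1 surrounds it
- nest_2 (a point): the same for nest 2, 115 mm from nest 1 along the press's +y, out from under the head; brass collar 2 surrounds it
- collar_1 (a joint): travel of brass collar 1, m: 0 up, 0.016 bottomed. Flat ring, outside 100 mm, bore 52 mm, 12 mm thick. At rest its top is 13 mm above the anvil top and 1 mm above the badge, hiding the badge's rim; bottomed, its top is 3 mm below the anvil top. Springs push it up with 3.6 N at rest, 13 N bottomed
- collar_2 (a joint): the same for brass collar 2, round nest 2
- badge_1: round badge, red domed face with white ring and dot, steel back, 12 mm thick, 30 to 65 g; origin at the centre of its underside, z out of its face. Rim upright from 2 to 9 mm above the underside. One of the two badges is right, 45 mm in diameter, the other oversize, 49 mm; they look alike, either may be in either nest, and the gauge tells which is which
- badge_2: the other badge, see badge_1
- gauge: fixed channel gauge: two straight aluminium blocks 26 mm wide along its y axis on a dark steel base, with an open channel 47 mm wide between them; 115 (x) x 170 (y) x 26 mm high, origin at the centre of its underside. The channel is 14 mm deep, its floor 12 mm above the bench, its upper edges rounded by 3 mm; low clear stops close its ends, 71 mm from the middle. A right badge lies in it just below flush, an oversize one stops within 5 mm of the mouth
- gap (a point): middle of the channel's mouth at the height of the blocks' upper faces, 26 mm above the bench; axes as the gauge. Fingers holding a badge by its y sides can enter the channel with it
- black_tray: loose black open plastic tray, 131 x 131 x 32 mm, about 100 mm wide inside, floor 3 mm thick, for oversize badges; a tall cabinet stands behind tray and gauge, its face at world x = 0.59 m; origin at the centre of its underside
- tape: bystander: roll of silver tape, 55 mm diameter, 50 mm high, standing beside nest 2; origin at its underside
- dropper: bystander: small white dropper bottle, 26 mm diameter, 44 mm high; origin at its underside
- spool: bystander: orange thread spool, 30 mm diameter, 40 mm high, beside the press on its right; origin at its underside
- swab_jar: bystander: white jar, 69 mm diameter, 74 mm high; origin at its underside
Not all that is in view belongs to the job. Leave any turquoise look-alike of the badge_2 alone.

How it is judged:
By the outcome, as a careful person would: the job done as asked, in the order asked, and still so for the second after the job is handed in, with the robot touching nothing.
It also fails if it takes over 72 s, if anything falls off the work surface, if the arm or the gripper's body presses on something with over 40 N, if the wrist force passes 120 N, or if a joint passes its speed limit or range.

## Working session

There is one attempt and no reset: what is moved stays moved. The work goes in short steps, Python scripts to look and compute and a tool call to move; the robot and the scene stay as the last step left them, time stands still between calls to the robot, and variables do not carry over. Pictures are saved under pics/ and viewed, at most 10 in all, crops included, and the job is handed in when it is done.

Besides the shell and the picture viewer there is one more tool, called after ">>>" as a command line: name --argument value ..., lists and objects as JSON in quotes. apply_moves: Moves the arm, as the interface text tells. Its arguments: {"type":"object","properties":{"rows":{"type":"array","items":{"type":"array","items":{"type":"array","items":{"type":"number"}}}},"newtons":{"type":"number"}},"required":["rows"]}

```bash
mkdir -p pics; ls
cat > h.py <<'E'
import numpy as np, cv2
from plant import *
def ray(uv,cam):
    c=calibration(cam);R=cv2.Rodrigues(np.array(c["rvec"],float))[0];t=np.array(c["tvec"],float).ravel()
    d=R.T@np.linalg.inv(np.array(c["K"]))@np.array([uv[0],uv[1],1.]);return -R.T@t,d
def atz(uv,cam,z):
    o,d=ray(uv,cam);return o+d*(z-o[2])/d[2]
def tri(a,ca,b,cb):
    o1,d1=ray(a,ca);o2,d2=ray(b,cb);d1/=np.linalg.norm(d1);d2/=np.linalg.norm(d2)
    s=np.linalg.lstsq(np.c_[d1,-d2],o2-o1,rcond=None)[0];p=o1+s[0]*d1;q=o2+s[1]*d2
    return (p+q)/2,np.linalg.norm(p-q)
def proj(p,cam):
    c=calibration(cam);return cv2.projectPoints(np.array(p,float).reshape(-1,1,3),np.array(c["rvec"],float),np.array(c["tvec"],float),np.array(c["K"],float),None)[0].reshape(-1,2)
def snap(cam,fn):
    im=camera(cam);cv2.imwrite("pics/"+fn,im[:,:,::-1]);return im
E
python3 - <<'E'
from h import *
a=snap("scene","s0.png");b=snap("side","d0.png");
w=snap("wrist","w0.png")
cv2.imwrite("pics/all.png",np.hstack([cv2.resize(a,(800,600))])[:,:,::-1]);
Z=dict(press=0,nest_1=47,nest_2=47,collar_1=0,badge_1=47,gauge=0,gap=26,black_tray=0,tape=0,dropper=0,spool=0,swab_jar=0)
for n in Z:
    for c in("scene","side"):
        for r in tip_of(n,c)[:4]:
            print(n,c,np.round(r["uv"]),round(r["confidence"],2),np.round(atz(r["uv"],c,Z[n]))[:2])
print(get_state())
E
```

```text
pics
press scene [263. 256.] 0.67 [560. 173.]
press side [246. 214.] 0.96 [585. 196.]
nest_1 scene [244. 266.] 0.88 [550. 291.]
nest_1 scene [259. 245.] 0.76 [565. 184.]
nest_1 side [243. 206.] 0.83 [563. 192.]
nest_1 side [224. 196.] 0.72 [590. 336.]
nest_2 scene [244. 266.] 0.88 [550. 291.]
nest_2 scene [259. 245.] 0.76 [565. 184.]
nest_2 side [243. 206.] 0.83 [563. 192.]
nest_2 side [224. 196.] 0.72 [590. 336.]Traceback (most recent call last):
  File "<stdin>", line 8, in <module>
ValueError: it knows: badge, black_tray, dropper, gap, gauge, nest, press, spool, swab_jar, tape
```

View pics/all.png

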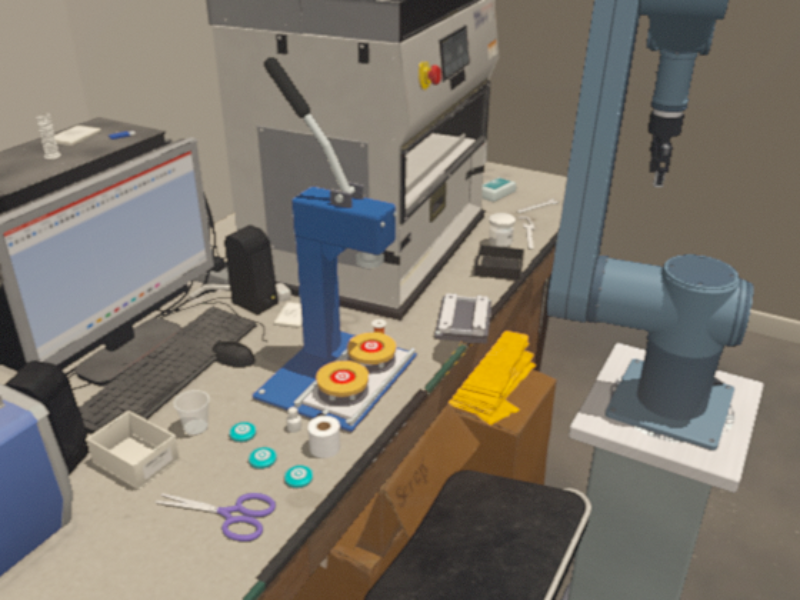

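View pics/d0.png

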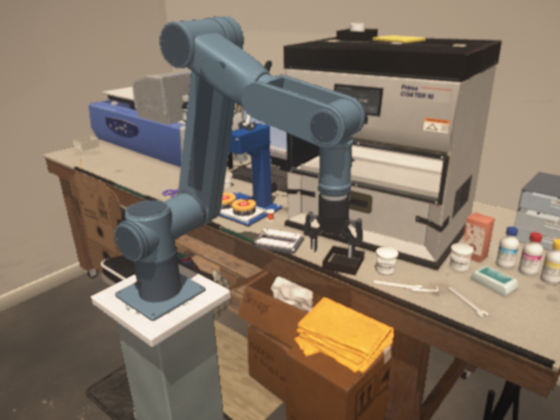

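Scene picture (560-scale): red badges at about (260,242) (nest 1, under the head) and (239,264) (nest 2). The turquoise look-alikes on the bench are at about (170,302), (184,320), (208,333), so not those. The gauge is at (325,220), the tray at (350,182), the tape at (226,306), the dropper at (205,293) and the spool at (265,228).

Run:
```python
from h import *
camera("scene");camera("side")
Z=dict(press=0,nest=47,badge=47,gauge=0,gap=26,black_tray=0,tape=0,dropper=0,spool=0,swab_jar=0)
for n in Z:
    R={c:tip_of(n,c)[:5] for c in("scene","side")}
    for c in R:
        for r in R[c]: print(n,c,np.round(r["uv"]),round(r["confidence"],2),np.round(atz(r["uv"],c,Z[n]))[:2])
    for a in R["scene"]:
        for b in R["side"]:
            p,e=tri(a["uv"],"scene",b["uv"],"side")
            if e<15: print("   tri",np.round(p),round(e,1))
s=get_state();print(s["tool_pos"],s["tool_rot"],s["force"],s["clock"])
for c in("scene","side","wrist"):
    o,d=ray((280,210),c);print(c,np.round(o),np.round(d,2))
```

```text
press scene [263. 257.] 0.69 [560. 175.]
press side [245. 216.] 0.83 [569. 191.]
   tri [558. 180.   6.] 3.4
nest scene [243. 268.] 0.73 [546. 302.]
nest scene [261. 243.] 0.7 [567. 173.]
nest side [222. 199.] 0.82 [559. 312.]
nest side [241. 206.] 0.7 [559. 200.]
   tri [548. 302.  50.] 6.8
   tri [554. 190.  56.] 10.0
badge scene [180. 323.] 0.8 [563. 556.]
badge scene [169. 304.] 0.58 [629. 515.]
badge scene [260. 244.] 0.54 [566. 181.]
badge scene [208. 336.] 0.53 [480. 560.]
badge scene [238. 268.] 0.5 [559. 307.]
badge side [244. 203.] 0.46 [589. 209.]
   tri [565. 187.  57.] 9.8
gauge scene [328. 226.] 0.69 [462. -72.]
gauge scene [259. 244.] 0.44 [602. 123.]
gauge side [277. 244.] 0.71 [471. -74.]
   tri [466. -76.   0.] 6.4
gap scene [326. 217.] 0.91 [473. -82.]
gap side [276. 238.] 0.85 [469. -75.]
   tri [469. -76.  28.] 4.3
black_tray side [344. 263.] 0.68 [ 513. -346.]
black_tray side [224. 196.] 0.33 [663. 419.]
tape scene [228. 313.] 0.92 [514. 431.]
tape scene [242. 266.] 0.48 [590. 241.]
dropper scene [206. 300.] 0.57 [594. 415.]
dropper side [243. 206.] 0.43 [639. 273.]
spool side [270. 220.] 0.57 [603.  77.]
swab_jar scene [350. 171.] 0.89 [ 553. -474.]
swab_jar scene [205. 298.] 0.34 [598. 411.]
swab_jar side [384. 269.] 0.67 [ 562. -475.]
   tri [ 555. -477.    1.] 5.7
[ 190.56867337 -515.94407452  231.30248095] [-3.09257242e+00 -5.52788008e-01 -1.88295903e-06] [ 0.32444257  0.11648771 -0.36928275] 1.55
scene [-112. 1295.  942.] [ 0.41 -0.75 -0.51]
side [ -670. -1101.   846.] [ 0.68  0.6  -0.42]
wrist [ 255. -492.  373.] [-0.26 -0.09 -0.96]
```

>>> apply_moves --rows '[[[30, 38, 8, 0, 0, -0.1, 0], [30, 38, 8, 0, 0, -0.1, 0], [30, 38, 8, 0, 0, -0.1, 0], [30, 38, 8, 0, -0.15, 0, 0], [30, 38, 8, 0, -0.15, 0, 0], [30, 38, 8, 0, -0.15, 0, 0], [30, 38, 4, 0, -0.15, 0, 0], [0, 0, 0, 0, 0, 0, 0]]]'

```text
clock: 2.55
tool_pos: [400.0, -246.4, 282.0]
tool_rot: [2.988, 0.08, 0.925]
force: [0.5, 0.1, -0.1]
grip_width: 85.6
gripper_force: 0.0
```

```bash
cat > look.py <<'E'
from h import *
import sys
Z=dict(press=0,nest=47,badge=59,gauge=0,gap=26,black_tray=0,tape=0,dropper=0,spool=0,swab_jar=0)
s=get_state();print(np.round(s["tool_pos"],1),np.round(s["tool_rot"],3),np.round(s["force"],1),round(s["clock"],2),np.round(s["joint_positions"],2))
R=cv2.Rodrigues(np.array(s["tool_rot"]))[0];print("y",np.round(R[:,1],3),"z",np.round(R[:,2],3))
snap("wrist",sys.argv[1])
for n in sys.argv[2:]:
    for r in tip_of(n,"wrist")[:4]: print(n,np.round(r["uv"],1),round(r["confidence"],2),np.round(atz(r["uv"],"wrist",Z[n]),1)[:2])
E
python3 look.py w1.png gauge gap black_tray swab_jar
```

```text
[ 400.  -246.4  282. ] [2.988 0.08  0.925] [ 0.5  0.1 -0.1] 2.55 [-1.25 -0.18  2.02  0.62  1.17  0.06]
y [ 0.045 -0.999  0.027] z [ 0.565  0.003 -0.825]
gauge [ 49.4 140.1] 0.71 [608.8  76.1]
gauge [147.6 237.9] 0.57 [476.5 -82.5]
gap [140.1 231.8] 0.65 [478.  -82.7]
black_tray [358.3 228.8] 0.78 [ 503.6 -356.4]
black_tray [ 48.7 140.5] 0.44 [608.7  76. ]
swab_jar [454.8 196.7] 0.58 [ 556.6 -491.1]
```

View pics/w1.png

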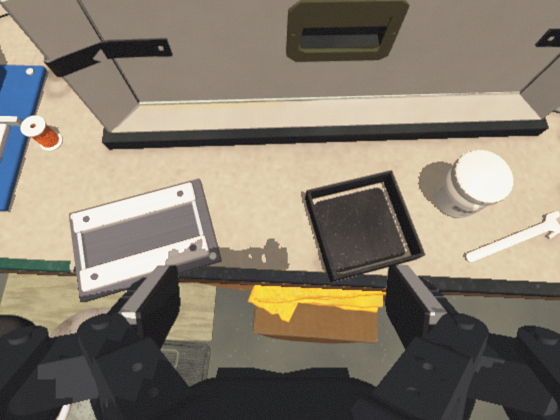

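The wrist picture shows the gauge (channel middle about (140,232)) with its long axis nearly along world y, the tray at (360,228), the jar at (470,185) and the spool at (42,133). On to the nests.

>>> apply_moves --rows '[[[3, 54, -6, 0, 0, 0, 0], [3, 55, -6, 0, 0, 0, 0], [3, 55, -6, 0, 0, 0, 0], [3, 55, -6, 0, 0, 0, 0], [3, 55, -6, 0, 0, 0, 0], [3, 55, -6, 0, 0, 0, 0], [3, 55, -6, 0, 0, 0, 0], [3, 55, -6, 0, 0, 0, 0], [3, 52, -6, 0, 0, 0, 0], [0, 0, 0, 0, 0, 0, 0]]]'

```text
clock: 4.05
tool_pos: [423.9, 182.6, 232.1]
tool_rot: [2.992, 0.081, 0.89]
force: [0.3, -0.1, -0.3]
grip_width: 85.2
gripper_force: 0.0
```

```bash
python3 look.py w2.png nest badge tape dropper spool
```

```text
[423.9 182.6 232.1] [2.992 0.081 0.89 ] [ 0.3 -0.1 -0.3] 4.05 [ 0.29 -0.18  2.15 -0.27  0.64  1.98]
y [ 0.045 -0.998  0.033] z [ 0.547 -0.003 -0.837]
badge [ 15.3 144.1] 0.97 [564.2 452.6]
badge [170.4 159.8] 0.94 [554.9 292.9]
badge [279.4 162.6] 0.89 [557.7 180.7]
badge [56.8 95.8] 0.7 [623.9 424.1]
tape [ 66.9 206.7] 0.56 [517.7 421.7]
dropper [ 92.7 145.5] 0.91 [597.5 407.4]
dropper [173.  160.3] 0.63 [582.5 308. ]
spool [367.5 150.7] 0.64 [607.6  69. ]
```

View pics/w2.png

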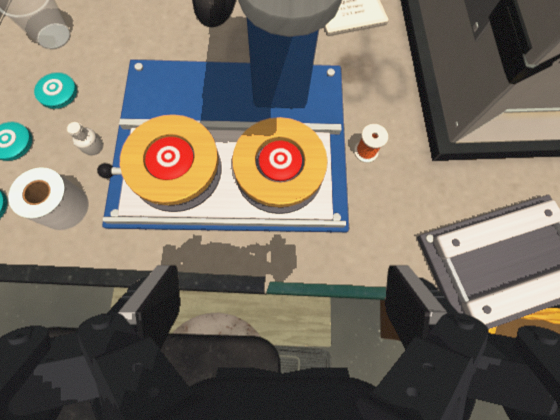

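Wrist picture: red badges in brass collars at (169,157) (nest 2) and (280,160) (nest 1, behind the head's edge). The turquoise look-alikes at (55,90) and (12,140) are lying on the bench. Spool (370,143), dropper (82,137), tape (45,197). Next I refine by colour and crop in close.

```bash
cat > ref.py <<'E'
from h import *
def red(im,cam,z=57):
    h=cv2.cvtColor(im,cv2.COLOR_RGB2HSV);m=(((h[...,0]<6)|(h[...,0]>172))&(h[...,1]>170)&(h[...,2]>110)).astype(np.uint8)
    m=cv2.morphologyEx(m,cv2.MORPH_CLOSE,np.ones((15,15)));out=[]
    for c in cv2.findContours(m,0,1)[0]:
        if cv2.contourArea(c)<300: continue
        e=cv2.fitEllipse(cv2.convexHull(c));P=np.array([atz(p[0],cam,z)[:2] for p in c]);(x,y),r=cv2.minEnclosingCircle(P.astype(np.float32))
        (ex,ey),ax,an=cv2.fitEllipse(P.astype(np.float32));print("red",np.round(e[0],1),"mec",round(x,1),round(y,1),round(2*r,1),"ell",round(ex,1),round(ey,1),np.round(ax,1))
def brass(im,cam,z=60):
    h=cv2.cvtColor(im,cv2.COLOR_RGB2HSV);m=((h[...,0]>14)&(h[...,0]<26)&(h[...,1]>150)&(h[...,2]>150)).astype(np.uint8)
    for c in cv2.findContours(m,0,1)[0]:
        if cv2.contourArea(c)<2000: continue
        P=np.array([atz(p[0],cam,z)[:2] for p in c]).astype(np.float32)
        (ex,ey),ax,an=cv2.fitEllipse(cv2.convexHull(P));print("brass",round(ex,1),round(ey,1),np.round(ax,1))
E
python3 - <<'E'
from ref import *
im=camera("wrist");red(im,"wrist");brass(im,"wrist")
cv2.imwrite("pics/c1.png",cv2.resize(im[100:240,90:350],None,fx=3,fy=3,interpolation=2)[:,:,::-1])
w1=[(72,213),(203,181),(217,259),(82,297)]
E
```

```text
red [273.  160.8] mec 561.4 185.8 45.9 ell 561.5 185.6 [44.3 44.9]
red [161.5 159.5] mec 557.4 301.1 49.0 ell 557.4 301.1 [47.4 48.3]
brass 560.5 186.3 [97.  98.7]
brass 556.5 300.2 [97.6 98.8]
```

View pics/c1.png

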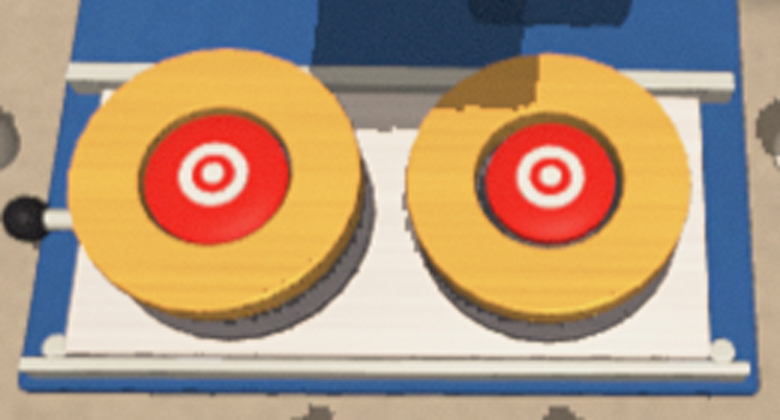

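The crop confirms it: both red badges with white rings sit flush in the brass collars at (214,175) and (550,178), and neither is turquoise. Nest 1 is about (561,186), nest 2 about (557,300.7), press yaw about 0.035. Nest 1's badge looks smaller, so it goes to the gauge first.

>>> apply_moves --rows '[[[16, 1, -30, 0, 0, 0, 75], [16, 1, -30, 0, 0, 0, 75], [17, 1, -30, 0, 0, 0, 75], [17, 0, -30, 0, 0, 0, 75], [0, 0, 0, 0, 0, 0, 75], [0, 0, 0, 0, 0, 0, 75]]]' --newtons 30

```text
clock: 5.15
tool_pos: [490.0, 180.4, 113.0]
tool_rot: [2.99, 0.066, 0.891]
force: [-0.7, 0.0, -0.6]
grip_width: 60.2
gripper_force: 0.0
```

```bash
python3 look.py w3.png
python3 - <<'E'
from ref import *
im=camera("wrist");red(im,"wrist");brass(im,"wrist")
E
```

```text
[490.  180.4 113. ] [2.99  0.066 0.891] [-0.7  0.  -0.6] 5.15 [ 0.23  0.13  2.22 -0.54  0.26  2.24]
y [ 0.035 -0.999  0.032] z [ 0.548 -0.008 -0.837]
red [276.5 173.8] mec 561.8 186.1 45.9 ell 561.9 186.1 [44.2 45.2]
red [100.3 171.9] mec 557.6 301.2 49.3 ell 557.7 301.3 [48.1 48.5]
brass 561.3 186.7 [97.3 98.8]
brass 557.2 300.7 [97.8 99. ]
```

View pics/w3.png

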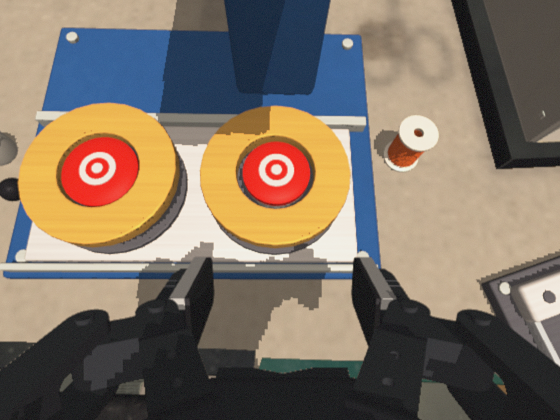

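Wrist view: fingers at (190,280) and (370,280), straddling nest 1 at (277,172). Joint 5 is near its limit, so I reduce the lean a little on the approach.

>>> apply_moves --rows '[[[0, 1, -5, 0.016, 0.05, 0, 75], [16, 1, -9, 0.016, 0.05, 0, 75], [20, 1, -10, 0, 0, 0, 75], [20, 1, -10, 0, 0, 0, 75], [22, 1, -9, 0, 0, 0, 75], [0, 0, 0, 0, 0, 0, 75]]]'

```text
clock: 6.0
tool_pos: [569.1, 186.6, 70.5]
tool_rot: [-3.038, -0.056, -0.746]
force: [0.4, 0.4, -0.5]
grip_width: 60.3
gripper_force: 0.0
```

```bash
python3 look.py w4.png
```

```text
[569.1 186.6  70.5] [-3.038 -0.056 -0.746] [ 0.4  0.4 -0.5] 6.0 [ 0.16  0.32  2.03 -0.18  0.31  1.86]
y [ 0.038 -0.999 -0.004] z [ 0.463  0.021 -0.886]
```

>>> apply_moves --rows '[[[0, -0.5, -4, 0, 0, 0, 75], [0, 0, -4, 0, 0, 0, 75], [0, 0, -4, 0, 0, 0, 75], [0, 0, -2, 0, 0, 0, 75], [0, 0, 0, 0, 0, 0, 75]]]'

```text
clock: 6.68
tool_pos: [567.4, 185.9, 55.1]
tool_rot: [-3.04, -0.057, -0.742]
force: [-3.3, -0.4, 5.5]
grip_width: 60.2
gripper_force: 2.2
```

>>> apply_moves --rows '[[[0, 0, -4, 0, 0, 0, 75], [0, 0, -4, 0, 0, 0, 75], [0, 0, -3, 0, 0, 0, 75], [1, 0, 0, 0, 0, 0, 75]]]'

```text
clock: 7.18
tool_pos: [568.1, 185.9, 44.4]
tool_rot: [-3.04, -0.057, -0.742]
force: [-8.6, -0.6, 11.6]
grip_width: 60.4
gripper_force: 5.4
```

```bash
python3 look.py w5.png
```

```text
[568.1 185.9  44.4] [-3.04  -0.057 -0.742] [-8.6 -0.6 11.6] 7.17 [ 0.16  0.37  2.05 -0.22  0.25  1.9 ]
y [ 0.038 -0.999 -0.003] z [ 0.46   0.02  -0.888]
```

View pics/w5.png

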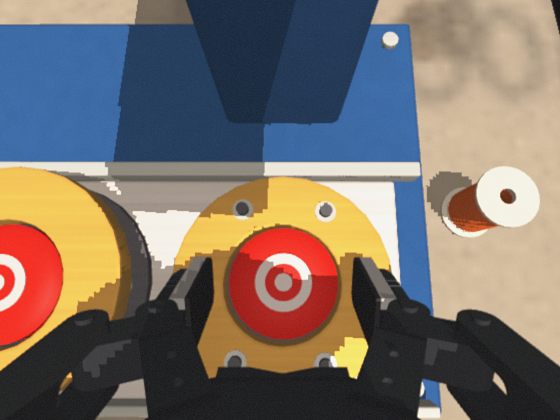

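The collar is down round the badge and the badge (284,283) is centred between the fingers. Now I close.

>>> apply_moves --rows '[[[0, 0, 0, 0, 0, 0, 110], [0, 0, 0, 0, 0, 0, 150], [0, 0, 0, 0, 0, 0, 150], [0, 0, 0, 0, 0, 0, 150]]]'

```text
clock: 7.72
tool_pos: [570.1, 186.0, 46.0]
tool_rot: [-3.038, -0.057, -0.748]
force: [-4.8, -1.4, 12.2]
grip_width: 43.5
gripper_force: 31.5
```

>>> apply_moves --rows '[[[-0.5, 0, 3, 0, 0, 0, 150], [0, 0, 4, 0, 0, 0, 150], [0, 0, 4, 0, 0, 0, 150], [0, 0, 4, 0, 0, 0, 150], [0, 0, 3, 0, 0, 0, 150], [0, 0, 0, 0, 0, 0, 150]]]'

```text
clock: 8.48
tool_pos: [567.7, 185.8, 61.9]
tool_rot: [-3.04, -0.056, -0.741]
force: [1.0, -0.4, 0.5]
grip_width: 43.1
gripper_force: 31.4
```

```bash
python3 look.py w6.png
python3 - <<'E'
from ref import *
im=cv2.imread("pics/w6.png")[:,:,::-1].copy()
for z in(57,75):red(im,"wrist",z)
brass(im,"wrist")
E
```

```text
[567.7 185.8  61.9] [-3.04  -0.056 -0.741] [ 1.  -0.4  0.5] 8.47 [ 0.16  0.34  2.04 -0.19  0.29  1.86]
y [ 0.038 -0.999 -0.003] z [ 0.46   0.02  -0.888]
red [282.4 287.3] mec 561.0 186.1 49.4 ell 560.9 186.0 [48.4 49. ]
red [ 30.5 283.6] mec 558.1 301.8 51.0 ell 558.8 298.1 [41.6 50.9]
red [282.4 287.3] mec 561.2 186.0 43.9 ell 561.1 186.0 [43.  43.6]
red [ 30.5 283.6] mec 558.6 289.0 45.3 ell 559.3 285.7 [37.  45.2]
brass 538.4 185.7 [27.2 68.6]
brass 562.4 186.4 [96.9 97.1]Traceback (most recent call last):
  File "<stdin>", line 4, in <module>
  File "ref.py", line 13, in brass
    P=np.array([atz(p[0],cam,z)[:2] for p in c]).astype(np.float32)
                ~~~^^^^^^^^^^^^
  File "h.py", line 7, in atz
    o,d=ray(uv,cam);return o+d*(z-o[2])/d[2]
        ~~~^^^^^^^^
  File "h.py", line 4, in ray
    c=calibration(cam);R=cv2.Rodrigues(np.array(c["rvec"],float))[0];t=np.array(c["tvec"],float).ravel()
ValueError: time passes only in moves, steps and waits
```

View pics/w6.png

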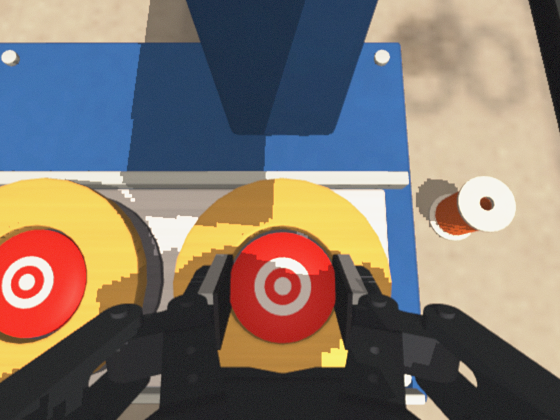

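The badge is held flat between the pads ((282,287)) and lifted clear of the collar. I back out along the slant and go over to the gauge.

>>> apply_moves --rows '[[[-6, 0, 8, 0, 0, 0, 150], [-20, 0, 10, 0, 0, 0, 150], [-25, 0, 12, 0, 0, 0, 150], [-30, -8, 20, 0, 0, 0, 150], [-35, -20, 25, 0, 0, 0, 150], [-10, -40, 10, 0, 0, 0, 150], [-10, -50, 5, 0, 0, 0, 150], [-10, -50, 0, 0, 0, 0, 150], [-10, -50, 0, 0, 0, 0, 150], [-10, -50, 0, 0, 0, 0, 150], [0, 0, 0, 0, 0, 0, 150], [0, 0, 0, 0, 0, 0, 150]]]'

```text
clock: 10.02
tool_pos: [404.3, -68.6, 150.7]
tool_rot: [-3.041, -0.052, -0.735]
force: [-0.2, 1.5, -0.7]
grip_width: 43.7
gripper_force: 30.7
```

```bash
python3 look.py w7.png gauge gap
python3 - <<'E'
from ref import *
im=snap("wrist","w7b.png")
red(im,"wrist",152)
# bright block tops: low-saturation bright blobs
h=cv2.cvtColor(im,cv2.COLOR_RGB2HSV);m=((h[...,1]<35)&(h[...,2]>185)).astype(np.uint8)
for c in cv2.findContours(m,0,1)[0]:
    if cv2.contourArea(c)>600:
        print(cv2.contourArea(c),np.round(cv2.boxPoints(cv2.minAreaRect(c))).tolist())
        P=np.array([atz(p[0],"wrist",26)[:2] for p in c]).astype(np.float32);r=cv2.minAreaRect(P);print("  world",np.round(r[0],1),np.round(r[1],1),round(r[2],1))
E
```

```text
[404.3 -68.6 150.7] [-3.041 -0.052 -0.735] [-0.2  1.5 -0.7] 10.03 [-0.75 -0.18  2.33  0.52  0.72  0.44]
y [ 0.035 -0.999 -0.004] z [ 0.457  0.02  -0.889]
gauge [296.2 195.2] 0.77 [476.5 -75.8]
gap [292.4 185.8] 0.87 [478.3 -71.3]
red [282.3 287.3] mec 398.2 -66.5 47.6 ell 398.1 -66.5 [46.4 46.9]
2545.5 [[290.0, 222.0], [396.0, 189.0], [406.0, 223.0], [300.0, 255.0]]
  world [ 449.3 -118. ] [29.1 91.4] 19.6
4300.5 [[192.0, 163.0], [362.0, 114.0], [370.0, 142.0], [199.0, 190.0]]
  world [508.4 -60.8] [ 25.5 152.6] 19.2
2455.5 [[-1.0, 142.0], [14.0, 27.0], [84.0, 36.0], [69.0, 151.0]]
  world [560.9 155.3] [104.3  61.4] 2.2
724.0 [[111.0, 20.0], [143.0, 20.0], [143.0, 48.0], [111.0, 48.0]]
  world [618.  87.] [30.  29.6] 6.9
```

View pics/w7.png

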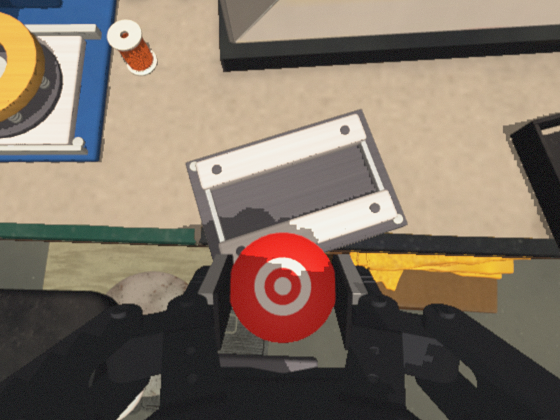

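The gauge's blocks run from (195,175) to (365,130) and from (290,235) to (400,205). Yaw is about 19 deg and the channel middle about (474,-73). The badge at (282,287) is still held flat. I align and hover.

>>> apply_moves --rows '[[[12, 0, -10, 0, 0, 0.1, 150], [16, 0, -18, 0, 0, 0.1, 150], [16, -1, -20, 0, 0, 0.1, 150], [16, -1, -22, 0, 0, 0, 150], [16, 0, -20, 0, 0, 0, 150], [0, 0, 0, 0, 0, 0, 150], [0, 0, 0, 0, 0, 0, 150], [0, 0, 0, 0, 0, 0, 150]]]'

```text
clock: 11.22
tool_pos: [481.0, -70.5, 61.9]
tool_rot: [-2.934, -0.5, -0.711]
force: [0.8, -0.4, -0.5]
grip_width: 43.3
gripper_force: 30.9
```

```bash
cat > g.py <<'E'
from ref import *
import sys
def gauge(fn,bz):
    s=get_state();im=snap("wrist",fn);p=s["tool_pos"];print(np.round(p,1),np.round(s["force"],1),s["grip_width"],round(s["clock"],2))
    R=cv2.Rodrigues(np.array(s["tool_rot"]))[0];print("y",np.round(R[:,1],3),"z",np.round(R[:,2],3))
    red(im,"wrist",p[2]+bz)
    h=cv2.cvtColor(im,cv2.COLOR_RGB2HSV);m=((h[...,1]<35)&(h[...,2]>185)).astype(np.uint8)
    for c in cv2.findContours(m,0,1)[0]:
        if cv2.contourArea(c)>800:
            P=np.array([atz(q[0],"wrist",26)[:2] for q in c]).astype(np.float32);r=cv2.minAreaRect(P)
            print(" blob",np.round(cv2.boundingRect(c)),"world",np.round(r[0],1),np.round(r[1],1),round(r[2],1))
if __name__=="__main__": gauge(sys.argv[1],float(sys.argv[2]))
E
python3 g.py w8.png 11
```

```text
[481.  -70.5  61.9] [ 0.8 -0.4 -0.5] 43.2559056730781 11.22
y [ 0.332 -0.943 -0.002] z [ 0.432  0.153 -0.889]
red [282.3 287.2] mec 474.8 -72.4 44.5 ell 474.7 -72.5 [43.6 43.9]
 blob [310 332  38  36] world [ 451.2 -106.1] [17.1 19.8] 21.0
 blob [154 195 266  45] world [510.5 -61.5] [ 24.8 150.4] 19.0
 blob [  0   0  58 116] world [554.3 132.4] [84.2 18.7] 2.5
```

>>> apply_moves --rows '[[[0.7, 0.3, -12, 0, 0, 0, 150], [0, 0, -12, 0, 0, 0, 150], [0, 0, -6, 0, 0, 0, 150], [0, 0, -3, 0, 0, 0, 150], [0, 0, 0, 0, 0, 0, 150], [0, 0, 0, 0, 0, 0, 150]]]'

```text
clock: 12.02
tool_pos: [481.9, -70.7, 28.4]
tool_rot: [-2.935, -0.498, -0.711]
force: [-0.6, -0.4, -0.1]
grip_width: 43.0
gripper_force: 30.9
```

```bash
python3 g.py w9.png 11
```

```text
[481.9 -70.7  28.4] [-0.6 -0.4 -0.1] 43.021480728583605 12.03
y [ 0.331 -0.944 -0.002] z [ 0.432  0.153 -0.889]
red [282.3 287.4] mec 475.5 -72.4 44.5 ell 475.5 -72.4 [43.5 44. ]
 blob [131 184 314  52] world [509.5 -63. ] [ 23.4 146. ] 19.9
```

>>> apply_moves --rows '[[[0, 0, -2, 0, 0, 0, 150], [0, 0, -2, 0, 0, 0, 150], [0, 0, -2, 0, 0, 0, 150], [0, 0, 0, 0, 0, 0, 150]]]'

```text
clock: 12.58
tool_pos: [481.5, -70.4, 21.8]
tool_rot: [-2.934, -0.498, -0.709]
force: [-0.3, 0.3, -1.2]
grip_width: 43.2
gripper_force: 30.9
```

>>> apply_moves --rows '[[[0, 0, -2, 0, 0, 0, 150], [0, 0, -2, 0, 0, 0, 150], [0, 0, 0, 0, 0, 0, 150]]]'

```text
clock: 12.95
tool_pos: [481.6, -70.5, 17.9]
tool_rot: [-2.934, -0.498, -0.71]
force: [0.5, -0.8, -0.2]
grip_width: 43.2
gripper_force: 30.9
```

>>> apply_moves --rows '[[[0, 0, -1.5, 0, 0, 0, 150], [0, 0, -1.5, 0, 0, 0, 150], [0, 0, -1, 0, 0, 0, 150], [0, 0, 0, 0, 0, 0, 150]]]'

```text
clock: 13.45
tool_pos: [481.7, -70.6, 14.0]
tool_rot: [-2.934, -0.498, -0.71]
force: [0.8, -0.2, 0.5]
grip_width: 43.6
gripper_force: 31.2
```

```bash
python3 g.py w10.png 11
```

```text
[481.7 -70.6  14. ] [ 0.8 -0.2  0.5] 43.55007827041722 13.45
y [ 0.33  -0.944 -0.003] z [ 0.431  0.154 -0.889]
red [282.3 287.3] mec 475.4 -72.2 44.6 ell 475.4 -72.3 [43.5 44.2]
 blob [117 175 344  56] world [509.5 -63. ] [ 23.4 146.1] 19.9
```

>>> apply_moves --rows '[[[0, 0, -1, 0, 0, 0, 150], [0, 0, -1, 0, 0, 0, 150], [0, 0, 0, 0, 0, 0, 150]]]'

```text
clock: 13.88
tool_pos: [481.9, -70.5, 13.4]
tool_rot: [-2.934, -0.499, -0.713]
force: [-11.7, -1.1, 23.0]
grip_width: 43.3
gripper_force: 44.0
```

It went all the way down freely and the tips are on the floor, so this is the right badge. I ease off, open and withdraw.

>>> apply_moves --rows '[[[0, 0, 1.6, 0, 0, 0, 150], [0, 0, 0, 0, 0, 0, 130], [0, 0, 0, 0, 0, 0, 90], [0, 0, 0, 0, 0, 0, 75], [0, 0, 0, 0, 0, 0, 75], [0, 0, 10, 0, 0, 0, 75], [-2, 0, 20, 0, 0, 0, 75], [-20, 0, 40, 0, 0, 0, 75], [-35, 0, 45, 0, 0, 0, 75], [0, 0, 0, 0, 0, 0, 75], [0, 0, 0, 0, 0, 0, 75]]]'

```text
clock: 15.25
tool_pos: [424.9, -70.9, 128.7]
tool_rot: [-2.935, -0.497, -0.712]
force: [-0.4, 0.2, 0.2]
grip_width: 60.0
gripper_force: 0.0
```

Run:
```python
from g import *
gauge("w11.png",-20)
im=camera("wrist");red(im,"wrist",22)
s=camera("scene");
a=cv2.resize(im[40:300,120:440],(640,520));b=cv2.resize(s[195:245,295:355],(160,520*160//520));
cv2.imwrite("pics/c2.png",a[:,:,::-1])
```

```text
[424.9 -70.9 128.7] [-0.4  0.2  0.2] 60.03946252127376 15.25
y [ 0.33  -0.944 -0.002] z [ 0.432  0.153 -0.889]
red [306.4 213.9] mec 456.5 -71.9 30.1 ell 456.6 -71.9 [29.3 29.5]
 blob [351 245  67  39] world [ 456.3 -137.9] [27.8 47.6] 19.2
 blob [210 152 195  32] world [508.2 -60.2] [ 25.4 151.8] 19.2
 blob [  0   0 139  96] world [555.1 171. ] [95.8 93.4] 2.1
red [307.4 213.6] mec 474.4 -72.2 44.7 ell 474.3 -72.1 [43.7 43.8]
```

View pics/c2.png

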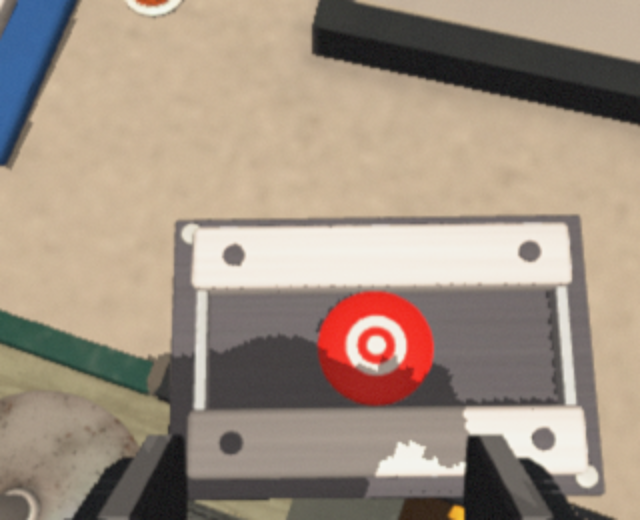

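The badge (375,347 in the crop) lies flat in the channel between the blocks. Nest 1's badge fits, so nest 2's is the oversize one. On to nest 2.

>>> apply_moves --rows '[[[5, 45, 0, 0, 0, -0.1, 75], [5, 50, 0, 0, 0, -0.1, 75], [5, 54, 0, 0, 0, -0.1, 75], [8, 54, 0, 0, 0, 0, 75], [10, 54, -4, 0, 0, 0, 75], [12, 54, -6, 0, 0, 0, 75], [12, 54, -10, 0, 0, 0, 75], [8, 10, -10, 0, 0, 0, 75], [0, 0, 0, 0, 0, 0, 75], [0, 0, 0, 0, 0, 0, 75]]]'

```text
clock: 16.65
tool_pos: [479.3, 237.0, 95.1]
tool_rot: [-3.036, -0.165, -0.691]
force: [0.4, 0.0, 0.3]
grip_width: 60.5
gripper_force: 0.0
```

```bash
python3 look.py w12.png
python3 - <<'E'
from ref import *
im=camera("wrist");red(im,"wrist");brass(im,"wrist")
E
```

```text
[479.3 237.   95.1] [-3.036 -0.165 -0.691] [0.4 0.  0.3] 16.65 [ 0.31  0.2   2.11 -0.22  0.4   1.96]
y [ 0.108 -0.994  0.001] z [ 0.43   0.046 -0.902]
red [190.2 128.2] mec 558.0 301.0 49.4 ell 558.1 301.1 [48.5 48.7]
brass 561.8 186.5 [97.9 98.5]
brass 557.8 300.6 [97.9 98.7]
```

>>> apply_moves --rows '[[[10, 16, 0, 0, -0.018, -0.036, 75], [15, 18, -2, 0, -0.018, -0.037, 75], [20, 18, -6, 0, 0, 0, 75], [20, 12, -8, 0, 0, 0, 75], [20, 0, -9, 0, 0, 0, 75], [0, 0, 0, 0, 0, 0, 75], [0, 0, 0, 0, 0, 0, 75]]]'

```text
clock: 17.62
tool_pos: [564.6, 300.3, 71.2]
tool_rot: [-3.044, -0.053, -0.754]
force: [0.5, -0.3, 0.1]
grip_width: 60.0
gripper_force: 0.0
```

```bash
python3 look.py w13.png
python3 - <<'E'
from ref import *
im=camera("wrist");red(im,"wrist");brass(im,"wrist")
E
```

```text
[564.6 300.3  71.2] [-3.044 -0.053 -0.754] [ 0.5 -0.3  0.1] 17.62 [ 0.41  0.4   1.9  -0.44  0.42  2.32]
y [ 0.034 -0.999  0.003] z [ 0.466  0.013 -0.884]
red [280.3 285.4] mec 558.4 302.0 48.7 ell 558.4 302.0 [48.  48.1]
brass 578.5 200.9 [52.9 86.2]
brass 560.8 303.2 [90.2 98.6]
```

>>> apply_moves --rows '[[[0.4, 0.7, -4, 0, 0, 0, 75], [0, 0, -4, 0, 0, 0, 75], [0, 0, -4, 0, 0, 0, 75], [0, 0, -4, 0, 0, 0, 75], [0, 0, -4, 0, 0, 0, 75], [0, 0, -3, 0, 0, 0, 75], [0, 0, 0, 0, 0, 0, 75]]]'

```text
clock: 18.6
tool_pos: [565.5, 302.3, 48.8]
tool_rot: [-3.043, -0.055, -0.756]
force: [-4.6, -0.6, 7.6]
grip_width: 60.2
gripper_force: 4.1
```

>>> apply_moves --rows '[[[0, 0, -2.5, 0, 0, 0, 75], [0, 0, -2.5, 0, 0, 0, 75], [0, 0, 0, 0, 0, 0, 75]]]'

```text
clock: 18.98
tool_pos: [565.5, 302.4, 44.2]
tool_rot: [-3.042, -0.055, -0.757]
force: [-6.6, -1.7, 10.9]
grip_width: 60.5
gripper_force: 5.4
```

```bash
python3 look.py w14.png
python3 - <<'E'
from ref import *
im=camera("wrist");red(im,"wrist")
E
```

```text
[565.5 302.4  44.2] [-3.042 -0.055 -0.757] [-6.6 -1.7 10.9] 18.98 [ 0.42  0.45  1.92 -0.52  0.36  2.4 ]
y [ 0.036 -0.999  0.003] z [ 0.468  0.015 -0.883]
red [284.5 289.1] mec 558.3 301.6 48.4 ell 558.2 301.7 [47.7 47.9]
```

>>> apply_moves --rows '[[[0, -0.5, -1, 0, 0, 0, 85], [0, 0, 0, 0, 0, 0, 110], [0, 0, 0, 0, 0, 0, 140], [0, 0, 0, 0, 0, 0, 140], [0, 0, 0, 0, 0, 0, 140]]]'

```text
clock: 19.7
tool_pos: [567.0, 303.2, 45.0]
tool_rot: [-3.038, -0.056, -0.762]
force: [-6.1, 0.1, 14.5]
grip_width: 47.6
gripper_force: 32.4
```

>>> apply_moves --rows '[[[-0.5, 0, 4, 0, 0, 0, 140], [0, 0, 4, 0, 0, 0, 140], [0, 0, 4, 0, 0, 0, 140], [0, 0, 4, 0, 0, 0, 140], [0, 0, 4, 0, 0, 0, 140], [0, 0, 0, 0, 0, 0, 140]]]'

```text
clock: 20.45
tool_pos: [564.1, 301.0, 61.6]
tool_rot: [-3.045, -0.054, -0.752]
force: [0.2, 0.3, -0.6]
grip_width: 47.5
gripper_force: 31.1
```

```bash
python3 look.py w15.png
python3 - <<'E'
from ref import *
im=camera("wrist");red(im,"wrist",75)
E
```

```text
[564.1 301.   61.6] [-3.045 -0.054 -0.752] [ 0.2  0.3 -0.6] 20.45 [ 0.41  0.42  1.91 -0.47  0.4   2.34]
y [ 0.035 -0.999  0.004] z [ 0.465  0.013 -0.885]
red [282.4 291.7] mec 556.0 301.3 48.1 ell 555.9 301.3 [47.1 47.7]
```

>>> apply_moves --rows '[[[-6, 0, 10, 0, 0, 0, 140], [-25, 0, 15, 0, 0, 0, 140], [-30, -10, 20, 0, 0, 0, 140], [-35, -30, 20, 0, 0, 0, 140], [-30, -40, 15, 0, 0, 0, 140], [-4, -55, 4, 0, 0, 0, 140], [-4, -55, 4, 0, 0, 0, 140], [-4, -55, 0, 0, 0, 0, 140], [0, -55, 0, 0, 0, 0, 140], [0, -55, 0, 0, 0, 0, 140], [0, -55, 0, 0, 0, 0, 140], [0, -55, 0, 0, 0, 0, 140], [0, -55, 0, 0, 0, 0, 140], [0, -55, 0, 0, 0, 0, 140], [0, -55, 0, 0, 0, 0, 140], [0, 0, 0, 0, 0, 0, 140], [0, 0, 0, 0, 0, 0, 140]]]'

```text
clock: 22.68
tool_pos: [428.7, -285.8, 147.7]
tool_rot: [-3.046, -0.052, -0.738]
force: [0.6, 0.4, -0.9]
grip_width: 47.1
gripper_force: 31.2
```

```bash
python3 look.py w16.png black_tray
python3 - <<'E'
from ref import *
im=camera("wrist");red(im,"wrist",163)
h=cv2.cvtColor(im,cv2.COLOR_RGB2HSV);m=(h[...,2]<60).astype(np.uint8);m[260:]=0
m=cv2.morphologyEx(m,cv2.MORPH_CLOSE,np.ones((9,9)))
for c in cv2.findContours(m,0,1)[0]:
    if cv2.contourArea(c)>2500:
        P=np.array([atz(q[0],"wrist",32)[:2] for q in c]).astype(np.float32);r=cv2.minAreaRect(P)
        print(cv2.boundingRect(c),cv2.contourArea(c),np.round(r[0]),np.round(r[1]),r[2])
E
```

```text
[ 428.7 -285.8  147.7] [-3.046 -0.052 -0.738] [ 0.6  0.4 -0.9] 22.68 [-1.11  0.11  2.06  0.59  0.85  0.06]
y [ 0.034 -0.999  0.001] z [ 0.457  0.014 -0.889]
black_tray [354.2 191.8] 0.59 [ 505.4 -347.4]
red [282.4 291.8] mec 421.0 -284.9 47.8 ell 420.9 -284.9 [46.7 47.2]
red [ 28.8 210.3] mec 450.0 -177.6 26.5 ell 449.7 -178.1 [21.7 25.2]
(278, 107, 172, 153) 12236.5 [ 503. -347.] [113. 117.] 17.326881408691406
(0, 28, 560, 57) 14296.0 [ 619. -279.] [ 27. 499.] 5.619037628173828
```

>>> apply_moves --rows '[[[17, -12, -10, 0, 0, 0.12, 140], [17, -12, -18, 0, 0, 0.13, 140], [17, -12, -20, 0, 0, 0, 140], [16, -12, -20, 0, 0, 0, 140], [16, -11, -20, 0, 0, 0, 140], [0, 0, 0, 0, 0, 0, 140], [0, 0, 0, 0, 0, 0, 140]]]'

```text
clock: 23.7
tool_pos: [512.1, -344.6, 60.5]
tool_rot: [-2.962, -0.426, -0.718]
force: [-0.3, -0.2, -0.4]
grip_width: 47.3
gripper_force: 31.3
```

```bash
python3 look.py w17.png black_tray
python3 - <<'E'
from ref import *
im=camera("wrist");red(im,"wrist",72)
h=cv2.cvtColor(im,cv2.COLOR_RGB2HSV);m=((h[...,2]>120)).astype(np.uint8)
# far rim & side rims: print dark->bright outline points
for u in (180,230,280,330,380): 
    col=np.where(m[:290,u]==0)[0]; print("col",u,[int(v) for v in col[:1]], [np.round(atz((u,v),"wrist",32)[:2]).tolist() for v in col[:1]], col[-1] if len(col) else None)
for v in (180,210,240):
    row=np.where(h[v,:,2]<75)[0]; print("row",v,row[0],row[-1],np.round(atz((row[0],v),"wrist",32)[:2]),np.round(atz((row[-1],v),"wrist",32)[:2]))
E
```

```text
[ 512.1 -344.6   60.5] [-2.962 -0.426 -0.718] [-0.3 -0.2 -0.4] 23.7 [-1.04  0.46  1.83  0.64  0.84 -0.19]
y [ 0.281 -0.96   0.003] z [ 0.44   0.127 -0.889]
red [282.2 291.9] mec 504.0 -347.4 49.4 ell 504.0 -347.4 [48.2 49. ]
col 180 [37] [[630.0, -246.0]] 289
col 230 [46] [[633.0, -277.0]] 263
col 280 [54] [[636.0, -308.0]] 230
col 330 [63] [[639.0, -338.0]] 254
col 380 [71] [[642.0, -368.0]] 289Traceback (most recent call last):
  File "<stdin>", line 8, in <module>
IndexError: index 0 is out of bounds for axis 0 with size 0
```

Run:
```python
from ref import *
im=camera("wrist");print(black:=[ (np.round(r["uv"]),round(r["confidence"],2),np.round(atz(r["uv"],"wrist",15)[:2])) for r in search_frame("black_tray","wrist")[:2]])
v=im.max(2)
for u in range(100,480,40): print(u,v[90:290:12,u].tolist())
```

```text
[(array([286., 228.]), 0.97, array([ 538., -340.]))]
100 [234, 236, 236, 238, 239, 238, 240, 238, 239, 240, 239, 237, 152, 150, 150, 149, 154]
140 [236, 236, 239, 237, 238, 239, 235, 238, 236, 238, 238, 240, 149, 151, 145, 149, 146]
180 [232, 236, 237, 235, 236, 236, 239, 239, 163, 86, 76, 81, 78, 48, 51, 49, 50]
220 [228, 229, 234, 236, 237, 236, 233, 235, 73, 29, 208, 71, 47, 48, 111, 37, 31]
260 [197, 231, 229, 235, 236, 236, 236, 236, 82, 31, 109, 44, 50, 194, 202, 202, 206]
300 [37, 228, 232, 233, 236, 235, 236, 239, 82, 34, 88, 78, 231, 247, 230, 206, 207]
340 [38, 67, 229, 231, 234, 234, 236, 237, 85, 37, 69, 75, 71, 46, 40, 34, 82]
380 [76, 31, 222, 233, 235, 235, 232, 232, 79, 42, 32, 34, 29, 34, 31, 31, 62]
420 [74, 43, 38, 228, 233, 237, 236, 236, 238, 238, 239, 238, 236, 238, 240, 240, 239]
460 [75, 76, 36, 222, 234, 237, 240, 238, 238, 150, 148, 147, 149, 149, 147, 147, 238]
```

Run:
```python
from ref import *
im=camera("wrist");v=im.max(2).astype(int);red(im,"wrist",72)
d=v<110
far=[]
for u in (240,320,360): 
    r=[i for i in range(150,230) if d[i,u]][0]; far.append(atz((u,r),"wrist",32)[:2]); print(u,r,np.round(far[-1],1))
for r in (195,205): 
    x=np.where(d[r,140:440])[0]+140; print(r,x[0],x[-1],np.round(atz((x[0],r),"wrist",32)[:2],1),np.round(atz((x[-1],r),"wrist",32)[:2],1))
```

```text
red [282.2 291.9] mec 504.0 -347.9 49.3 ell 504.0 -347.8 [48.1 48.9]
240 185 [ 551.  -309.8]
320 183 [ 564.6 -352.2]
360 183 [ 570.9 -373.6]
195 179 385 [ 536.1 -279.2] [ 568.1 -388.5]
205 179 386 [ 530.8 -281.1] [ 562.7 -390.3]
```

>>> apply_moves --rows '[[[-3, -1, -10, 0, 0, 0, 140], [0, 0, -12, 0, 0, 0, 140], [0, 0, -12, 0, 0, 0, 140], [0, 0, -10, 0, 0, 0, 140], [0, 0, -5, 0, 0, 0, 140], [0, 0, 0, 0, 0, 0, 140], [0, 0, 0, 0, 0, 0, 140]]]'

```text
clock: 24.88
tool_pos: [509.3, -347.1, 11.3]
tool_rot: [-2.963, -0.425, -0.719]
force: [0.2, 0.6, -0.2]
grip_width: 46.9
gripper_force: 31.3
```

>>> apply_moves --rows '[[[0, 0, -2, 0, 0, 0, 140], [0, 0, -1.5, 0, 0, 0, 140], [0, 0, 0, 0, 0, 0, 140]]]'

```text
clock: 25.25
tool_pos: [509.1, -346.9, 7.5]
tool_rot: [-2.963, -0.424, -0.719]
force: [0.5, 0.4, -0.1]
grip_width: 47.3
gripper_force: 31.3
```

>>> apply_moves --rows '[[[0, 0, -0.5, 0, 0, 0, 115], [0, 0, 0, 0, 0, 0, 93], [0, 0, 0, 0, 0, 0, 93], [0, 0, 0, 0, 0, 0, 93]]]'

```text
clock: 25.75
tool_pos: [509.2, -347.0, 7.1]
tool_rot: [-2.963, -0.424, -0.719]
force: [-0.1, -0.6, 0.2]
grip_width: 54.1
gripper_force: 0.0
```

Released with no contact force. I lift out, back away and check.

>>> apply_moves --rows '[[[0, 0, 8, 0, 0, 0, 93], [0, 0, 15, 0, 0, 0, 93], [0, 0, 25, 0, 0, 0, 93], [-15, 5, 35, 0, 0, 0, 93], [-35, 20, 40, 0, 0, 0, 93], [-30, 30, 40, 0, 0, 0, 93], [-10, 30, 30, 0, 0, 0, 93], [0, 0, 0, 0, 0, 0, 93], [0, 0, 0, 0, 0, 0, 93]]]'

```text
clock: 26.88
tool_pos: [419.3, -262.5, 200.6]
tool_rot: [-2.965, -0.425, -0.719]
force: [-0.2, 0.9, 0.7]
grip_width: 54.6
gripper_force: 0.0
```

```bash
python3 look.py w18.png black_tray swab_jar gap badge spool
python3 - <<'E'
from ref import *
im=camera("wrist")
print("tray badge z12");red(im,"wrist",12)
print("gauge badge z22");red(im,"wrist",22)
camera("scene");camera("side")
for n in("tape","dropper","spool","swab_jar","badge","black_tray"):
    for c in("scene","side"):
        print(n,c,[(np.round(r["uv"]).tolist(),round(r["confidence"],2)) for r in tip_of(n,c)[:4]])
E
```

```text
[ 419.3 -262.5  200.6] [-2.965 -0.425 -0.719] [-0.2  0.9  0.7] 26.88 [-1.14  0.06  1.96  0.53  1.1  -0.09]
y [ 0.28  -0.96   0.005] z [ 0.441  0.124 -0.889]
black_tray [119.9 170.5] 0.38 [477.  -63.9]
swab_jar [520.  208.9] 0.71 [ 555.2 -482.5]
badge [120.4 172. ] 0.72 [465.4 -97.4]
spool [47.6 33.8] 0.75 [608.9  78.9]
tray badge z12
red [387.7 221.8] mec 500.4 -348.5 50.4 ell 500.2 -348.7 [48.9 49.3]
red [119. 169.] mec 476.1 -68.5 47.6 ell 476.4 -68.5 [44.6 46.9]
gauge badge z22
red [387.7 221.8] mec 497.9 -346.0 48.9 ell 497.7 -346.2 [47.5 47.9]
red [119. 169.] mec 474.3 -74.1 46.2 ell 474.7 -74.1 [43.3 45.5]
tape scene [([228.0, 314.0], 0.93)]
tape side [([242.0, 205.0], 0.28)]
dropper scene [([206.0, 300.0], 0.64), ([242.0, 268.0], 0.2)]
dropper side [([218.0, 202.0], 0.52)]
spool scene [([270.0, 234.0], 0.41)]
spool side [([278.0, 237.0], 0.66), ([270.0, 220.0], 0.61)]
swab_jar scene [([349.0, 170.0], 0.75)]
swab_jar side [([383.0, 269.0], 0.78)]
badge scene [([211.0, 334.0], 0.73), ([168.0, 305.0], 0.61), ([350.0, 188.0], 0.59), ([182.0, 324.0], 0.5)]
badge side [([276.0, 239.0], 0.59), ([216.0, 189.0], 0.46), ([347.0, 262.0], 0.4)]
black_tray scene [([349.0, 186.0], 0.86)]
black_tray side [([344.0, 263.0], 0.75)]
```

```bash
python3 -c "
from plant import *
print(close_job())"
```

```text
the job is handed in; nothing more can be done
None
```

I handed the job in at about 27 s. Nest 1's badge went down into the channel gauge freely and lies flat on its floor. Nest 2's was taken as the oversize one from that fit, not tried in the gauge itself, and lies in the black tray; the bystanders I could re-check had not moved.

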